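Pull the fuse carrier from behind a swivel cover

TASK

Swing the aluminium cover on the sloping front of the blue bench tester aside around its one screw, so that the fuse bay is fully uncovered. Take the orange fuse carrier out of the bay and set it down gently in the blue tray, then swing the cover back until the bay is fully closed again. Leave the solder reel and the flux pot where they stand.

Things in the scene. Friction and masses are not known exactly. Their poses are not given: they have to be found in the camera images.
- tester: Blue bench tester, fixed: a sloping console 147 deep x 140 wide x 116 mm high, with a grey panel sloping at 28 degrees and facing its front. Origin: centre of its underside, on the desk. Axes: x to its back, y to its left as seen from its front, z up. Nothing on the panel but the cover stands out more than 3 mm.
- bay: Fuse bay in the panel (fixed). Origin: centre of its mouth, level with the panel's surface, 78 mm above the desk. Axes: x up the slope, y left as seen from the tester's front, z out of the panel at right angles (28 degrees off vertical, leaning to the front). Mouth 74 mm (x) by 46 mm (y), 32 mm deep along -z. The panel reaches from x = -60 to +80 mm and 70 mm either way in y.
- cover (a joint): Angle of the aluminium cover, a plate 104 x 82 x 3 mm on the panel, on one pivot screw at its upper left corner. 0 = closed at its stop; grows as it turns in the panel's plane about the bay's -z (clockwise for one looking at the panel: the knob goes left, then up the slope). Stop at 1.9; bay clear from about 1.5. Pivot friction (0.06 N m) holds it where it is left.
- cover_pivot (a point): Centre of the pivot screw, at the top of the cover plate, at x = +47, y = +36, z = +4.5 mm in the bay's axes (fixed). The screw's head stands 2 mm above the plate.
- cover_knob (a point): Centre of the black round knob with a red cap on the cover: 14 mm in diameter, standing at right angles to the panel, from 4.5 to 26.5 mm above the panel's surface; the point is half-way up (15.5 mm). It turns with the cover, 90 mm from the pivot's axis; with the cover closed it is at x = -28, y = -14 mm in the bay's axes.
- fuse_center (a point): Centre of the orange fuse carrier with a white band, a loose block 20 x 30 x 28 mm (its x, y, z), 40 g. It stands on the bay's floor between low ribs (6 mm tall, 2 mm of play), its axes along the bay's: 20 mm thick along the bay's x (up the slope) with 27 mm free on each side, and its top 4 mm below the panel's surface. It lifts straight out along the bay's z.
- tray: Blue open tray, fixed, 75 (x) x 110 (y) x 16 mm high, walls and floor 3 mm. Origin: centre of its underside, on the desk.
- spool: Blue reel of solder, loose bystander, about 52 mm across and 28 mm high, lying on the desk. Origin: underside, about 23 mm from the middle of the reel along its -y.
- pot: Brown flux pot with a black lid, loose bystander, 47 mm in diameter, 41 mm high. Origin: centre of its underside.

How it is judged:
By the outcome, as a careful person would: the job done as asked, in the order asked, and still so for the second after the job is handed in, with the robot touching nothing.
It also fails if it takes over 66 s, if anything falls off the work surface, if the arm or the gripper's body presses on something with over 40 N, if the wrist force passes 120 N, or if a joint passes its speed limit or range.

ROBOT

A 7-joint arm with a two-finger parallel gripper is mounted at the origin on a cart in front of the work surface, level with it; the furniture and walls round the work are solid. World frame = base frame: x ahead of the robot, y to its left, z up, the work surface at z = 0. Lengths are in m, angles in rad, forces in N, time in s.
With the tool pointing down it reaches from about 0.425 to 0.875 m from the base axis. Payload 8.4 kg.
Tool frame: the origin (TCP) lies at the very end of the fingers, on their centre line; the grasp point (between the pads) lies 19 mm behind it (robot.grasp_offset is the distance from the TCP to the grasp point, in m); z points along the fingers, y is the line along which they close (so a half turn about z gives the same grasp; the last joint's range is limited). The gripper opens to 85 mm and grips with 20 to 120 N. Pads are 22 mm wide; open, the fingers measure 114 mm over their backs; the gripper's body (76 mm by 85 mm) begins 54 mm behind the grasp point. The pads swing forward as they close: fully open they stand 13 mm farther back than shut.
Start: joints at [-1.258, 0.333, 0.04, 1.465, -0.013, 1.343, -0.059], TCP at [0.26, 0.596, 0.231] pointing down, gripper open.
Joint ranges: [-2.58, 2.58], [-0.38, 2.09], [-1.3, 1.39], [0.25, 2.4], [-1.5, 4.64], [0.08, 2.09], [-2.65, 2.65]. Speed limits (rad/s): [2.22, 2.22, 2.79, 2.79, 3.14, 3.14, 3.14].

INTERFACE

Orientations are given as a unit quaternion [x, y, z, w].
In Python, from cell import robot, imaging gives the robot as it stands. The module is installed in compiled form; this text tells all that it offers.
- The arm moves only by the tool carry_out, never from a script. Its argument "steps" is a list of rows, each a list of 2 entries, a list of its own where there are three numbers: the shift along the tool's x, y, z in mm, then the turn about the tool's z in rad. In form: [[[x, y, z], roll], ...]. A call has 1 to 5 rows; each row is the pose to reach, as a shift and turn from the pose commanded when the call began, along the tool's axes at that moment; what a row does not reach only later rows make up. A row lasts 1/12 s, in which the tool goes at most 41.7 mm and 7.16 degrees, less where a joint would pass 70% of its speed; a pose out of reach is approached as far as the arm can. A call with a gripper value outside its range is refused whole. "fingers" is the opening, from 0 (shut) to 1 (fully open), set as the call begins (left out, the last holds). The fingers move at their own pace and stop on an object; "squeeze" is the grip in N (left out, the last holds). Time passes only in rows, so rows that repeat a pose let the fingers close. It gives the time, the measured TCP pose, the force and the opening at its end, in the units of the state.
- robot.get_obs(): the state, without advancing time (a new reading comes with each control period).
- imaging.get_image(name): name is "scene" or "top"; returns the picture (420x560x3 uint8, blue, green, red); there is no depth.
- imaging.get_calibration(name): a dict with "camera_matrix" (3x3 intrinsics, pixels), "view" (4x4, takes a point from world to camera coordinates). Camera axes: x right, y up, looking along -z (the intrinsics and any distortion apply to the point x, -y, -z); pixel columns grow to the right and rows downward; lengths in m; the calibration is good to about 2 mm. A picture is of the moment at which its call begins. get_calibration takes no time and is no camera call.
- robot.close_job(): hands the job in, once; it reports no verdict.
The state is a dict: "t": time; "q": joint angles; "qvel": joint speeds; "joint_torque": joint torques, N m; "position": TCP position; "eef_rot": TCP orientation; "force": force on the tool from outside, world axes, zero at the start; "torque": the same for the moment, N m; "opening": finger opening in m.
Only numpy, scipy, OpenCV 4.12 (cv2) and the standard library are available. Lean on these libraries where they do the work, as an engineer would, in place of code of your own. Each camera call takes 0.05 s, during which the arm holds its last target. There are 200 camera calls.

## Working session

There is one attempt and no reset: what is moved stays moved. The work goes in short steps, Python scripts to look and compute and a tool call to move; the robot and the scene stay as the last step left them, time stands still between calls to the robot, and variables do not carry over. Pictures are saved under pics/ and viewed, on a budget of 10 in all, crops included, one or two more only if the job needs it, and the job is handed in when it is done.

Besides the shell and the picture viewer there is one more tool, called after "Request:" as a command line: name --argument value ..., lists and objects as JSON in quotes. carry_out: Moves the arm, as the interface text tells. Its arguments: {"type":"object","properties":{"steps":{"type":"array"},"fingers":{"type":"number"},"squeeze":{"type":"number"}},"required":["steps"]}

```bash
mkdir -p pics; ls; python3 - <<'E'
from cell import robot, imaging
import cv2,numpy as np
np.set_printoptions(precision=4,suppress=True)
for n in("scene","top"):
    cv2.imwrite(f"pics/{n}0.png",imaging.get_image(n)); c=imaging.get_calibration(n)
    print(n,{k:np.array(v) if k!='x' else v for k,v in c.items()})
print(robot.get_obs(), robot.grasp_offset)
E
```

```text
pics
scene {'camera_matrix': array([[423.0304,   0.    , 282.1821],
       [  0.    , 423.0304, 201.4487],
       [  0.    ,   0.    ,   1.    ]]), 'view': array([[ 0.5626, -0.8264,  0.0239, -0.4802],
       [ 0.479 ,  0.3494,  0.8053, -0.2462],
       [-0.6738, -0.4417,  0.5924, -0.7409],
       [ 0.    ,  0.    ,  0.    ,  1.    ]])}
top {'camera_matrix': array([[502.6284,   0.    , 278.5201],
       [  0.    , 502.6284, 210.1769],
       [  0.    ,   0.    ,   1.    ]]), 'view': array([[ 0.0288, -0.9996,  0.0033, -0.2355],
       [ 0.9724,  0.0288,  0.2314, -0.5047],
       [-0.2314, -0.0035,  0.9728, -0.9928],
       [ 0.    ,  0.    ,  0.    ,  1.    ]])}
{'t': 0.1, 'q': array([-1.2582,  0.3338,  0.0399,  1.4662, -0.0134,  1.3433, -0.0585]), 'qvel': array([ 0.0004, -0.0003, -0.0012, -0.0023, -0.0005, -0.0014,  0.0003]), 'joint_torque': array([  0.0046, -66.0017,   1.3707, -40.6476,   0.0172,   0.0088,
        -0.    ]), 'position': array([0.26  , 0.5953, 0.2305]), 'eef_rot': array([ 0.2044,  0.9789, -0.0007, -0.0001]), 'force': array([-0.0259, -0.0884,  0.4944]), 'torque': array([0.0028, 0.0392, 0.0054]), 'opening': 0.08539489538961767} 0.0187
```

View pics/scene0.png

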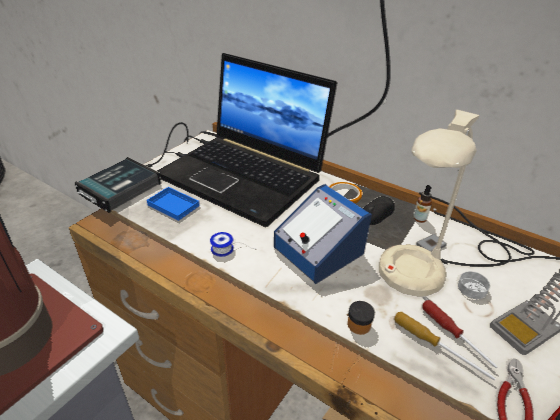

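View pics/top0.png

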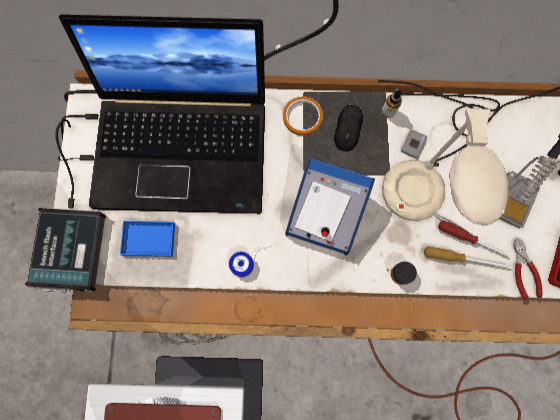

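The scene view shows the tester at about (322,240), its knob at (304,238), the tray at (173,203), the reel at (221,244) and the pot at (361,318). In the top view the tester is at about (327,207), the tray at (148,239), the reel at (241,263) and the pot at (404,272). Next I'll enlarge these areas.

```bash
python3 - <<'E'
import cv2,numpy as np
a=cv2.imread("pics/top0.png")[150:262,275:380]; b=cv2.imread("pics/scene0.png")[175:287,265:375]
def g(im,x0,y0,s=5,d=20):
    o=cv2.resize(im,None,fx=s,fy=s,interpolation=cv2.INTER_CUBIC)
    for x in range(-(-x0//d)*d,x0+im.shape[1],d): cv2.putText(o,str(x),((x-x0)*s,10),0,.35,(0,0,255),1);cv2.line(o,((x-x0)*s,12),((x-x0)*s,18),(0,0,255),1)
    for y in range(-(-y0//d)*d,y0+im.shape[0],d): cv2.putText(o,str(y),(0,(y-y0)*s+4),0,.35,(0,0,255),1);cv2.line(o,(24,(y-y0)*s),(30,(y-y0)*s),(0,0,255),1)
    return o
cv2.imwrite("pics/c1.png",cv2.resize(np.hstack([g(a,275,150,4),g(b,265,175,4)[:448]]),None,fx=.93,fy=.93))
print(np.hstack([g(a,275,150,4),g(b,265,175,4)]).shape)
E
```

```text
(448, 860, 3)
```

View pics/c1.png

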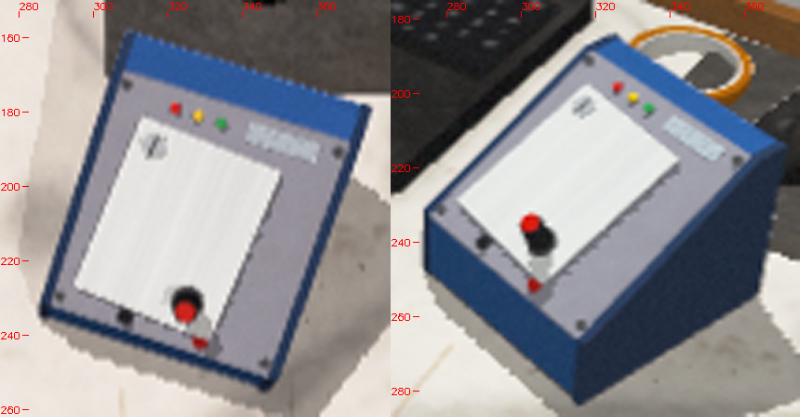

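```bash
cat >h.py <<'E'
import numpy as np
from cell import robot, imaging
from scipy.spatial.transform import Rotation as R
from scipy.optimize import least_squares
np.set_printoptions(precision=4,suppress=True)
C={n:imaging.get_calibration(n) for n in("scene","top")}
def proj(n,p):
    V=np.array(C[n]["view"]);K=np.array(C[n]["camera_matrix"])
    c=V[:3,:3]@p+V[:3,3]; u=K@[c[0],-c[1],-c[2]]; return u[:2]/u[2]
def plane(n,uv,z):
    return least_squares(lambda p:proj(n,np.array([p[0],p[1],z]))-uv,[.6,0]).x
s=np.radians(28)
B=np.array([[np.cos(s),0,-np.sin(s)],[0,1,0],[np.sin(s),0,np.cos(s)]])
o=np.array([-.0735+.06*np.cos(s),0,.078])
def bay(p): return B@(np.array(p)/1000)+o
def T(x,p): return R.from_euler('z',x[2]).apply(p)+[x[0],x[1],0]
def t(p): return np.array(p)/1000
E
cat >f.py <<'E'
from h import *
P=[('top',(316.1,189.2),bay((47,36,6)),2),('top',(324.7,233.9),bay((-28,-14,26.5)),2),
('top',(309.4,158.6),t((73.5,70,116)),1),('top',(374.5,178.2),t((73.5,-70,116)),1),('top',(286.3,233.9),t((-73.5,70,50)),1),
('scene',(316.9,203.5),bay((47,36,6)),2),('scene',(302.9,234.9),bay((-28,-14,26.5)),2),
('scene',(274.4,230.9),t((-73.5,70,50)),1),('scene',(315.5,267.7),t((-73.5,-70,50)),1),('scene',(315.5,283.9),t((-73.5,-70,0)),1),
('scene',(324.7,184.4),t((73.5,70,116)),1),('scene',(371.2,214.8),t((73.5,-70,116)),1)]
r=least_squares(lambda x:np.concatenate([w*(proj(n,T(x,p))-uv) for n,uv,p,w in P]),[.6,-.3,-.3],x_scale=[.1,.1,.1],loss='soft_l1')
print(r.x); 
for n,uv,p,w in P: print(n,uv,proj(n,T(r.x,p))-uv)
print('tray',plane('top',(148,239),.016),plane('scene',(173,203),.012))
print('spool',plane('top',(241,263),.028),'pot',plane('top',(404,272),.041))
for k in[(0,0,0),(-28,-14,15.5),(47,36,4.5)]: print(k,T(r.x,bay(k)))
x=r.x; M=R.from_euler('z',x[2]).as_matrix()@B
print(M); 
E
python3 f.py
```

```text
[ 0.5175 -0.3245 -0.3069]
top (316.1, 189.2) [0.0944 0.261 ]
top (324.7, 233.9) [2.6416 0.0252]
top (309.4, 158.6) [-0.183  -0.6931]
top (374.5, 178.2) [0.8353 1.5633]
top (286.3, 233.9) [-1.26   -2.5992]
scene (316.9, 203.5) [-0.6701 -0.5528]
scene (302.9, 234.9) [ 1.3073 -0.0728]
scene (274.4, 230.9) [-1.6927 -0.2272]
scene (315.5, 267.7) [ 0.0054 -0.1079]
scene (315.5, 283.9) [-1.7186  1.1156]
scene (324.7, 184.4) [ 0.0355 -1.0399]
scene (371.2, 214.8) [-0.1992 -0.7822]
tray [0.4497 0.0584] [0.4465 0.0538]
spool [ 0.4022 -0.1449] pot [ 0.3918 -0.4844]
(0, 0, 0) [ 0.498  -0.3183  0.078 ]
(-28, -14, 15.5) [ 0.4632 -0.322   0.0785]
(47, 36, 4.5) [ 0.5464 -0.2959  0.104 ]
[[ 0.8417  0.3021 -0.4475]
 [-0.2667  0.9533  0.1418]
 [ 0.4695  0.      0.8829]]
```

The plate's edges are tilted about 0.08 rad from the panel's edges, so the cover seems to start slightly open. I'll fit that angle too and work out the approach.

```bash
cat >>h.py <<'E'
def knob(th,z=15.5):
    c,s_=np.cos(th),np.sin(th); a,b=50*c-75*s_,-50*s_-75*c
    return np.array([47+b,36-a,z])
def go(target,ydir=None):
    "shift (mm, tool axes) and roll that bring TCP to target, tool y along ydir (world, +-)"
    ob=robot.get_obs(); M=R.from_quat(ob['eef_rot']).as_matrix()
    sh=M.T@(np.array(target)-ob['position'])*1000; roll=0
    if ydir is not None:
        d=M.T@np.array(ydir); roll=np.arctan2(-d[0],d[1])
        roll=(roll+np.pi/2)%np.pi-np.pi/2
    return sh.round(1),round(float(roll),3)
E
cat >f2.py <<'E'
from h import *
L='''top 316.1 189.2 P
top 324.7 233.9 K
top 309.4 158.6 73.5 70 116
top 374.5 178.2 73.5 -70 116
top 286.3 233.9 -73.5 70 50
scene 316.9 203.5 P
scene 302.9 234.9 K
scene 274.4 230.9 -73.5 70 50
scene 315.5 267.7 -73.5 -70 50
scene 315.5 283.9 -73.5 -70 0
scene 324.7 184.4 73.5 70 116
scene 371.2 214.8 73.5 -70 116'''
def res(x,show=0):
    out=[]
    for l in L.split('\n'):
        f=l.split(); uv=np.array([float(f[1]),float(f[2])])
        p=bay((47,36,6)) if f[3]=='P' else bay(knob(x[3],26.5)) if f[3]=='K' else t([float(v) for v in f[3:]])
        e=proj(f[0],T(x,p))-uv; out.append(e)
        if show: print(l,e)
    return np.concatenate(out)
r=least_squares(res,[.5,-.3,-.3,0.05],loss='soft_l1'); res(r.x,1); x=r.x; print(x)
np.save('x.npy',x)
for k in[(0,0,0),knob(x[3]),(47,36,4.5)]: print(k,T(x,bay(k)))
M=R.from_euler('z',x[2]).as_matrix()@B; print(M)
M0=R.from_quat(robot.get_obs()['eef_rot']).as_matrix(); print('tool',M0)
k=T(x,bay(knob(x[3])))
print(go([.5,.2,.26],M[:,1]),go([k[0],k[1],.16],M[:,1]))
E
python3 f2.py
```

```text
top 316.1 189.2 P [0.3958 0.2044]
top 324.7 233.9 K [0.6275 0.4552]
top 309.4 158.6 73.5 70 116 [-0.3719 -0.6434]
top 374.5 178.2 73.5 -70 116 [0.9526 0.6199]
top 286.3 233.9 -73.5 70 50 [-0.3967 -2.1989]
scene 316.9 203.5 P [-0.396  -0.4847]
scene 302.9 234.9 K [-0.5537 -0.0541]
scene 274.4 230.9 -73.5 70 50 [-1.2197  0.2841]
scene 315.5 267.7 -73.5 -70 50 [1.422  0.0306]
scene 315.5 283.9 -73.5 -70 0 [-0.3509  1.2537]
scene 324.7 184.4 73.5 70 116 [-0.1368 -1.0721]
scene 371.2 214.8 73.5 -70 116 [ 0.3253 -1.2158]
[ 0.5181 -0.3256 -0.2911  0.0689]
(0, 0, 0) [ 0.4985 -0.3197  0.078 ]
[-31.2634  -8.7196  15.5   ] [ 0.4625 -0.318   0.077 ]
(47, 36, 4.5) [ 0.5465 -0.2965  0.104 ]
[[ 0.8458  0.2871 -0.4497]
 [-0.2535  0.9579  0.1348]
 [ 0.4695  0.      0.8829]]
tool [[-0.9164  0.4002 -0.0005]
 [ 0.4002  0.9164 -0.0014]
 [-0.0001 -0.0015 -1.    ]]
(array([-378.1, -266.2,  -29.1]), -0.121) (array([-551.1, -755.8,   71.7]), -0.121)
```

Request:
carry_out --steps '[[[-126,-89,-10],-0.121],[[-126,-89,-10],-0.121],[[-126,-89,-10],-0.121],[[-126,-89,-10],-0.121],[[-126,-89,-10],-0.121]]' --fingers 0.45 --squeeze 20

```text
t: 0.52
position: [0.3454, 0.4574, 0.242]
eef_rot: [0.149, 0.989, -0.001, 0.001]
force: [0.2, 1.3, 0.7]
opening: 0.0384
```

```bash
cat >g.py <<'E'
from h import *
import sys
x=np.load('x.npy'); M=R.from_euler('z',x[2]).as_matrix()@B
o_=robot.get_obs(); print(o_['t'],o_['position'],o_['force'],o_['q'],o_['opening'])
E
python3 - <<'E'
from g import *
print(go([.5,.2,.26],M[:,1])); k=T(x,bay(knob(x[3]))); print(k, np.array(go([k[0],k[1],.16],M[:,1])[0]))
E
```

```text
0.5167 [0.3454 0.4574 0.242 ] [0.1555 1.301  0.6687] [-1.0866  0.1711  0.0947  1.6461 -0.0138  1.3253  0.281 ] 0.038398750751050786
(array([-223.8, -200.3,  -17.2]), -0.009)
[ 0.4625 -0.318   0.077 ] [-340.8 -706.1   83.5]
```

Request:
carry_out --steps '[[[-112,-100,-9],-0.009],[[-112,-100,-9],-0.009],[[-112,-100,-9],-0.009],[[-112,-100,-9],-0.009],[[-112,-100,-9],-0.009]]'

```text
t: 0.93
position: [0.4226, 0.3297, 0.2508]
eef_rot: [0.145, 0.989, -0.001, 0.001]
force: [0.3, -1.3, -0.3]
opening: 0.0384
```

Request:
carry_out --steps '[[[-112,-100,-9],0],[[-112,-100,-9],0],[[-112,-100,-9],0],[[-112,-100,-9],0],[[-112,-100,-9],0]]'

```text
t: 1.35
position: [0.5014, 0.2024, 0.2597]
eef_rot: [0.145, 0.989, -0.001, 0.001]
force: [0.1, -0.6, -0.3]
opening: 0.0386
```

Request:
carry_out --steps '[[[-39,-166,33],0],[[-39,-166,33],0],[[-39,-166,33],0],[[-39,-166,33],0],[[-39,-166,33],0]]'

```text
t: 1.77
position: [0.4885, 0.0312, 0.2252]
eef_rot: [0.144, 0.99, -0.001, -0.001]
force: [-0.3, 0.2, 0.2]
opening: 0.0383
```

Request:
carry_out --steps '[[[-39,-166,33],0],[[-39,-166,33],0],[[-39,-166,33],0],[[-39,-166,33],0],[[-39,-166,33],0]]'

```text
t: 2.18
position: [0.4791, -0.1387, 0.1925]
eef_rot: [0.144, 0.99, -0.001, -0.0]
force: [-0.4, -0.3, 0.8]
opening: 0.0386
```

```bash
python3 - <<'E'
from g import *
k=T(x,bay(knob(x[3]))); print(k, np.array(go([k[0],k[1],.16],M[:,1])[0]),go([k[0],k[1],.16],M[:,1])[1])
E
```

```text
2.1833 [ 0.4791 -0.1387  0.1925] [-0.3911 -0.3064  0.8018] [-0.4275  0.0376  0.6412  1.9041 -0.0217  1.2082  1.5025] 0.03863326027584741
[ 0.4625 -0.318   0.077 ] [ -35.3 -176.6   32.8] 0.002
```

Request:
carry_out --steps '[[[-35,-177,33],0],[[-35,-177,33],0],[[-35,-177,33],0],[[-35,-177,33],0],[[-35,-177,33],0]]'

```text
t: 2.6
position: [0.4636, -0.3165, 0.1596]
eef_rot: [0.143, 0.99, -0.001, -0.0]
force: [-1.0, 0.8, -0.2]
opening: 0.0383
```

Request:
carry_out --steps '[[[0,0,25],0],[[0,0,50],0],[[0,0,50],0],[[0,0,50],0],[[0,0,50],0]]'

```text
t: 3.02
position: [0.4661, -0.3116, 0.1113]
eef_rot: [0.14, 0.99, -0.0, 0.0]
force: [1.0, -0.7, 0.2]
opening: 0.0385
```

```bash
python3 - <<'E'
from g import *
import cv2
k=T(x,bay(knob(x[3]))); print(go(k,M[:,1]))
a=imaging.get_image('top')[150:275,260:390];b=imaging.get_image('scene')[150:275,235:375]
f=lambda i:cv2.resize(i,None,fx=3,fy=3,interpolation=2)
cv2.imwrite('pics/k1.png',np.hstack([f(a),f(b)])[:, :800])
E
```

```text
3.0167 [ 0.4661 -0.3116  0.1113] [ 0.9595 -0.6928  0.1678] [-0.1323  0.3053  0.7594  1.8601 -0.2383  1.0684  2.0094] 0.03848807340450023
(array([ 1.7, -7.2, 34.3]), 0.01)
```

View pics/k1.png

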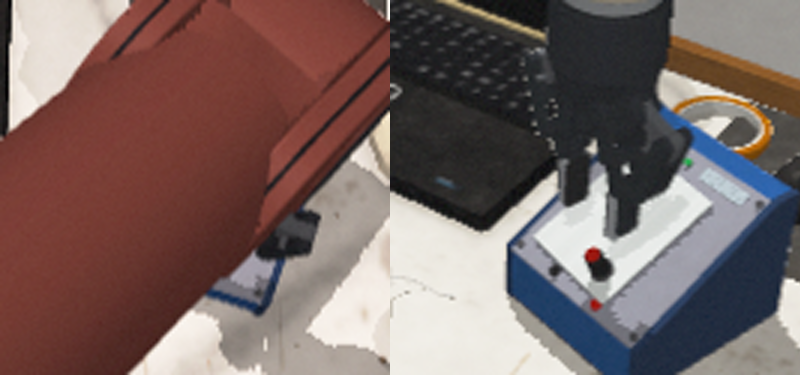

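The scene view shows the fingers straddling the panel above the knob, whose cap is at (303,235) in full-picture pixels. The arm hides the knob in the top view. I'll correct the lateral offset and go down.

Request:
carry_out --steps '[[[2,-7,5],0.01],[[2,-7,10],0.01],[[2,-7,10],0.01],[[2,-7,10],0.01],[[2,-7,10],0.01]]'

```text
t: 3.53
position: [0.4615, -0.318, 0.1004]
eef_rot: [0.145, 0.989, 0.0, -0.0]
force: [0.5, 0.3, 0.6]
opening: 0.0386
```

```bash
python3 - <<'E'
from g import *
k=T(x,bay(knob(x[3]))); print(go(k,M[:,1]),o_['qvel'])
E
```

```text
3.5333 [ 0.4615 -0.318   0.1004] [0.5235 0.2924 0.5906] [-0.1151  0.3209  0.7585  1.8701 -0.253   1.0489  2.0244] 0.0386485440776469
(array([-1. ,  0.2, 23.4]), -0.001) [-0.0007 -0.0021 -0.0003 -0.0042  0.0007 -0.0006  0.0004]
```

Request:
carry_out --steps '[[[-1,0,8],0],[[-1,0,16],0],[[-1,0,24],0],[[-1,0,24],0],[[-1,0,24],0]]'

```text
t: 3.95
position: [0.4619, -0.318, 0.0755]
eef_rot: [0.145, 0.989, 0.0, -0.001]
force: [0.1, 0.9, 0.3]
opening: 0.0382
```

Request:
carry_out --steps '[[[0,0,0],0],[[0,0,0],0],[[0,0,0],0],[[0,0,0],0],[[0,0,0],0]]' --fingers 0.05

```text
t: 4.37
position: [0.4627, -0.3184, 0.0767]
eef_rot: [0.145, 0.989, -0.0, 0.0]
force: [-0.1, -0.5, 1.9]
opening: 0.0127
```

```bash
python3 - <<'E'
from g import *
for th in(.069,.2,.4,.6,.8,1.,1.2,1.4,1.6,1.75): print(th,go(T(x,bay(knob(th))))[0], T(x,bay(knob(th))))
E
```

```text
4.3667 [ 0.4627 -0.3184  0.0767] [-0.0939 -0.5049  1.8882] [-0.098   0.3555  0.7434  1.8877 -0.283   1.005   2.0469] 0.012670677698361436
0.069 [ 0.3  0.3 -0.3] [ 0.4625 -0.318   0.077 ]
0.2 [ 4.8 10.9  2.1] [ 0.4612 -0.3065  0.0746]
0.4 [ 9.4 28.2  4.5] [ 0.4618 -0.2887  0.0722]
0.6 [10.8 46.1  5.2] [ 0.4656 -0.2711  0.0714]
0.8 [ 9.  64.   4.3] [ 0.4725 -0.2545  0.0724]
1.0 [ 4.1 81.1  1.7] [ 0.4821 -0.2395  0.075 ]
1.2 [-3.6 96.8 -2.5] [ 0.494  -0.2267  0.0791]
1.4 [-14.  110.4  -8. ] [ 0.5079 -0.2166  0.0846]
1.6 [-26.6 121.5 -14.6] [ 0.5231 -0.2097  0.0913]
1.75 [-37.1 127.8 -20.2] [ 0.535  -0.2067  0.0969]
```

Request:
carry_out --steps '[[[0,0,0],0],[[2,5,1],0],[[5,11,2],0],[[7,19,3],0],[[9,28,4],0]]' --fingers 0.2

```text
t: 4.78
position: [0.4615, -0.288, 0.072]
eef_rot: [0.146, 0.989, 0.0, -0.0]
force: [-0.6, -0.4, 0.2]
opening: 0.0169
```

Request:
carry_out --steps '[[[1,9,1],0],[[1,18,1],0],[[1,27,0.5],0],[[0,36,0],0],[[-2,45,-1.5],0]]'

```text
t: 5.2
position: [0.4771, -0.2452, 0.0739]
eef_rot: [0.145, 0.989, 0.0, -0.0]
force: [-0.2, -2.1, -0.8]
opening: 0.017
```

Request:
carry_out --steps '[[[-3,8,-1],0],[[-6.5,16,-3],0],[[-11,24,-5],0],[[-15.5,31,-8],0],[[-21,37.5,-10.5],0]]'

```text
t: 5.62
position: [0.5084, -0.2159, 0.0847]
eef_rot: [0.145, 0.989, -0.0, 0.0]
force: [-1.0, -1.5, -0.4]
opening: 0.0173
```

Request:
carry_out --steps '[[[-6,6,-3],0],[[-12.5,11,-6.5],0],[[-12.5,11,-6.5],0],[[-12.5,11,-6.5],0],[[-12.5,11,-6.5],0]]'

```text
t: 6.03
position: [0.5226, -0.2099, 0.0908]
eef_rot: [0.146, 0.989, -0.0, -0.0]
force: [-0.3, -0.4, -0.7]
opening: 0.0168
```

```bash
python3 - <<'E'
from g import *
import cv2
for th in(1.5,1.6,1.7,1.75,1.8): print(th,go(T(x,bay(knob(th))))[0])
b=imaging.get_image('scene')[150:275,235:375]
cv2.imwrite('pics/k2.png',cv2.resize(b,None,fx=4,fy=4,interpolation=2))
E
```

```text
6.0333 [ 0.5226 -0.2099  0.0908] [-0.3486 -0.4184 -0.6515] [-0.294   0.3306  0.7099  1.8705 -0.2491  1.0305  1.7972] 0.01677308314757202
1.5 [ 6.1 -4.9  2.9]
1.6 [-0.4  0.3 -0.6]
1.7 [-7.3  4.7 -4.3]
1.75 [-11.    6.6  -6.2]
1.8 [-14.6   8.3  -8.1]
```

View pics/k2.png

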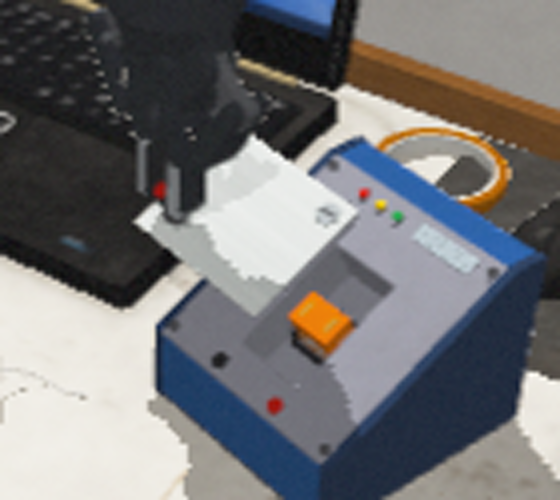

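The cover has swung to about 1.55 and the orange fuse, at about (316,230), is exposed. I'll push it a little further to be safe.

Request:
carry_out --steps '[[[-4,4,-2],0],[[-7,6,-4],0],[[-11,9,-6],0],[[-15,11,-8],0],[[-15,11,-8],0]]'

```text
t: 6.5
position: [0.5416, -0.2037, 0.0996]
eef_rot: [0.145, 0.989, -0.0, 0.001]
force: [-0.3, -1.9, 1.7]
opening: 0.0171
```

Request:
carry_out --steps '[[[0,0,0],0],[[0,0,-20],0],[[0,0,-50],0],[[0,0,-80],0],[[0,0,-80],0]]' --fingers 0.4

```text
t: 6.92
position: [0.5427, -0.2038, 0.184]
eef_rot: [0.145, 0.989, 0.0, 0.003]
force: [0.8, -0.4, 0.7]
opening: 0.0345
```

```bash
python3 - <<'E'
from g import *
import cv2
h=M[:,0].copy();h[2]=0;h/=np.linalg.norm(h)
c=T(x,bay((0,0,0)))
for hh,v in((4,40),(4,0),(4,-10)): print(c+h*hh/1000+[0,0,v/1000],go(c+h*hh/1000+[0,0,v/1000],h))
a=imaging.get_image('top')[150:262,255:385];b=imaging.get_image('scene')[165:277,255:375]
f=lambda i:cv2.resize(i,None,fx=3.2,fy=3.2,interpolation=2)
cv2.imwrite('pics/k3.png',np.hstack([f(a),f(b)])[:, :800])
E
```

```text
6.9167 [ 0.5427 -0.2038  0.184 ] [ 0.7971 -0.3869  0.7344] [-0.3394  0.2566  0.7374  1.7399 -0.186   1.2092  1.7257] 0.034490138245607295
[ 0.5023 -0.3208  0.118 ] (array([   5.4, -123.8,   65.8]), 1.57)
[ 0.5023 -0.3208  0.078 ] (array([   5.7, -123.8,  105.8]), 1.57)
[ 0.5023 -0.3208  0.068 ] (array([   5.8, -123.9,  115.8]), 1.57)
```

View pics/k3.png

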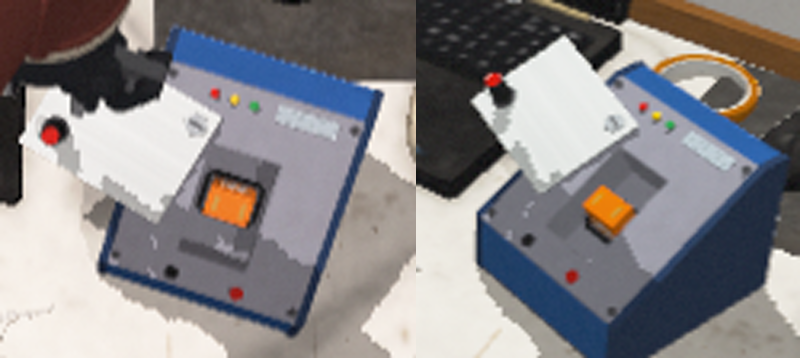

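The cover is open to about 1.75, well clear, and the fuse's top face is centred near (327,213) in the top view and (315,231) in the scene view. I'll check that against the model.

```bash
python3 - <<'E'
from g import *
p=T(x,bay((0,0,-4)))
for n in('top','scene'): print(n,proj(n,p))
q=least_squares(lambda q:np.concatenate([proj('top',T(x,bay((q[0],q[1],-4))))-(327.2,213.4),proj('scene',T(x,bay((q[0],q[1],-4))))-(315.3,230.6)]),[0,0]).x;print(q)
E
```

```text
7.0167 [ 0.541  -0.2028  0.1797] [-0.5182  0.3911 -0.4095] [-0.3389  0.2601  0.7358  1.7456 -0.1875  1.2056  1.727 ] 0.03413306304735321
top [326.7071 215.1291]
scene [314.2502 229.1603]
[ 1.5173 -1.5509]
```

Request:
carry_out --steps '[[[5,-31,0],-0.12],[[5,-62,5],-0.24],[[5,-93,15],-0.36],[[5,-124,25],-0.48],[[5,-124,35],-0.6]]' --fingers 0.33

```text
t: 7.43
position: [0.4958, -0.3266, 0.1423]
eef_rot: [-0.153, 0.988, -0.001, -0.001]
force: [-0.8, -0.5, 0.3]
opening: 0.0283
```

Request:
carry_out --steps '[[[0,0,0],-0.12],[[0,0,0],-0.24],[[0,0,0],-0.36],[[0,0,0],-0.48],[[0,0,0],-0.6]]'

```text
t: 7.85
position: [0.4961, -0.3183, 0.1334]
eef_rot: [-0.295, 0.955, 0.01, -0.01]
force: [0.0, -0.9, -0.3]
opening: 0.0284
```

Request:
carry_out --steps '[[[0,0,0],-0.12],[[0,0,0],-0.24],[[0,0,0],-0.37],[[0,0,0],-0.37],[[0,0,0],-0.37]]'

```text
t: 8.27
position: [0.4932, -0.3147, 0.1243]
eef_rot: [-0.415, 0.909, 0.021, -0.021]
force: [-0.1, -0.1, -2.4]
opening: 0.0285
```

```bash
cat >fz.py <<'E'
from g import *
h=M[:,0].copy();h[2]=0;h/=np.linalg.norm(h)
l=M[:,1]
c=T(x,bay((0,0,0)))-l*.001
for hh,v in((4.5,20),(4.5,-10)): print(go(c+h*hh/1000+[0,0,v/1000],h))
E
python3 fz.py
```

```text
8.2667 [ 0.4932 -0.3147  0.1243] [-0.1164 -0.0519 -2.3501] [ 1.1552  0.4559 -0.8506  1.6715  0.3567  1.2401  2.6448] 0.0284663209259093
(array([ -1.1, -13.1,  25.6]), -0.423)
(array([ -1.8, -14.8,  55.5]), -0.423)
```

The last joint ran into its limit because the negative roll was the wrong direction. I'll back up and roll the other way.

Request:
carry_out --steps '[[[0,0,-10],0.12],[[0,0,-20],0.24],[[0,0,-20],0.36],[[0,0,-20],0.48],[[0,0,-20],0.6]]'

```text
t: 8.68
position: [0.4942, -0.3154, 0.1437]
eef_rot: [-0.123, 0.992, 0.014, -0.026]
force: [0.9, -0.1, -0.3]
opening: 0.0283
```

```bash
python3 fz.py
```

```text
8.6833 [ 0.4942 -0.3154  0.1437] [ 0.878  -0.1236 -0.3145] [ 1.0746  0.4042 -0.7375  1.6516  0.2822  1.2575  2.0916] 0.02832745686015357
(array([-8.7, -9.9, 45. ]), -1.032)
(array([-10.1, -10.9,  75. ]), -1.032)
```

Request:
carry_out --steps '[[[0,0,0],0.12],[[0,0,0],0.24],[[0,0,0],0.36],[[0,0,0],0.48],[[0,0,0],0.6]]'

```text
t: 9.1
position: [0.4942, -0.3152, 0.1435]
eef_rot: [0.175, 0.984, 0.005, -0.03]
force: [-0.8, -0.4, 0.1]
opening: 0.0283
```

Request:
carry_out --steps '[[[0,0,0],0.12],[[0,0,0],0.24],[[0,0,0],0.36],[[0,0,0],0.48],[[0,0,0],0.6]]'

```text
t: 9.52
position: [0.4942, -0.3151, 0.1434]
eef_rot: [0.458, 0.888, -0.004, -0.03]
force: [0.2, 0.3, -0.2]
opening: 0.028
```

Request:
carry_out --steps '[[[0,0,0],0.12],[[0,0,0],0.24],[[0,0,0],0.36],[[0,0,0],0.48],[[0,0,0],0.6]]'

```text
t: 9.93
position: [0.4942, -0.3151, 0.1434]
eef_rot: [0.7, 0.713, -0.012, -0.028]
force: [-0.1, -0.1, -0.6]
opening: 0.0281
```

```bash
python3 fz.py; python3 -c "
from g import *
print(R.from_quat(o_['eef_rot']).as_matrix())"
```

```text
9.9333 [ 0.4942 -0.3151  0.1434] [-0.1404 -0.1419 -0.5643] [ 0.8458  0.3445 -0.4404  1.6633  0.1577  1.2293  0.3851] 0.02808646879848839
(array([-7.9, 10.7, 44.7]), 0.31)
(array([-8.6, 12.4, 74.6]), 0.31)
9.9333 [ 0.4942 -0.3151  0.1434] [-0.1404 -0.1419 -0.5643] [ 0.8458  0.3445 -0.4404  1.6633  0.1577  1.2293  0.3851] 0.02808646879848839
[[-0.0182  0.9982 -0.0566]
 [ 0.9996  0.0195  0.0211]
 [ 0.0221 -0.0562 -0.9982]]
```

Request:
carry_out --steps '[[[-2,4,8],0.12],[[-4,8,17],0.24],[[-8,11,25],0.31],[[-8,11,25],0.31],[[-8,11,25],0.31]]'

```text
t: 10.35
position: [0.5039, -0.3226, 0.1179]
eef_rot: [0.799, 0.6, -0.017, -0.025]
force: [-0.1, -0.5, 0.6]
opening: 0.0279
```

```bash
python3 fz.py;  python3 - <<'E'
import cv2,numpy as np
from cell import imaging
a=imaging.get_image('top')[150:262,255:385];b=imaging.get_image('scene')[165:277,255:375]
f=lambda i:cv2.resize(i,None,fx=3.2,fy=3.2,interpolation=2)
cv2.imwrite('pics/k4.png',np.hstack([f(a),f(b)])[:, :800])
E
```

```text
10.35 [ 0.5039 -0.3226  0.1179] [-0.0931 -0.5196  0.6442] [ 0.7994  0.3841 -0.3861  1.6601  0.1582  1.1887  0.0878] 0.02791164801569811
(array([ 0.2, -0.3, 19.9]), 0.008)
(array([ 0.1,  1.5, 49.9]), 0.008)
```

View pics/k4.png

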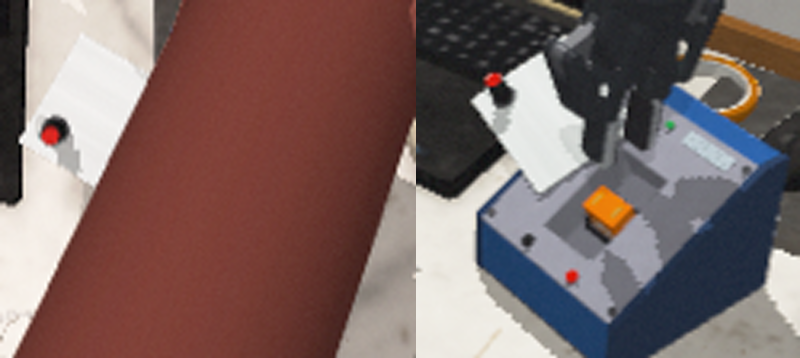

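Alignment looks right: the fingers are above the bay, either side of the fuse along the slope direction. I'll go down carefully.

Request:
carry_out --steps '[[[0,0,10],0.008],[[0,0,20],0.008],[[0,0.3,27],0.008],[[0,0.7,34],0.008],[[0,1,40],0.008]]'

```text
t: 10.87
position: [0.503, -0.3229, 0.0782]
eef_rot: [0.803, 0.596, -0.017, -0.024]
force: [0.1, -0.4, 0.2]
opening: 0.0281
```

Request:
carry_out --steps '[[[0,0,2],0],[[0,0,4],0],[[0,0.2,6],0],[[0,0.4,8],0],[[0,0.4,8],0]]'

```text
t: 11.28
position: [0.5027, -0.3231, 0.0713]
eef_rot: [0.803, 0.596, -0.017, -0.024]
force: [-5.3, 2.1, 2.2]
opening: 0.0279
```

```bash
python3 fz.py
```

```text
11.2833 [ 0.5027 -0.3231  0.0713] [-5.2531  2.1398  2.2171] [ 0.792   0.4285 -0.3767  1.704   0.1799  1.1018  0.0611] 0.02790450953576347
(array([  1.1,  -2.2, -26.7]), -0.003)
(array([ 1. , -0.4,  3.3]), -0.003)
```

Request:
carry_out --steps '[[[1,-1,0],0],[[1,-2,0],0],[[1,-2,0],0],[[1,-2,0],0]]'

```text
t: 11.62
position: [0.5021, -0.3217, 0.0718]
eef_rot: [0.803, 0.596, -0.016, -0.023]
force: [-0.2, 0.5, -0.9]
opening: 0.028
```

```bash
python3 fz.py
```

```text
11.6167 [ 0.5021 -0.3217  0.0718] [-0.1538  0.4784 -0.9303] [ 0.7925  0.4243 -0.3779  1.7088  0.1787  1.099   0.0606] 0.028014030003647855
(array([ -0.1,  -1. , -26.2]), -0.003)
(array([-0.2,  0.7,  3.7]), -0.003)
```

Request:
carry_out --steps '[[[0,-0.5,1],0],[[0,-1,2],0],[[0,-1,3],0],[[0,-1,3],0]]'

```text
t: 11.95
position: [0.5005, -0.3212, 0.0683]
eef_rot: [0.803, 0.596, -0.016, -0.024]
force: [0.1, 0.1, 0.2]
opening: 0.028
```

```bash
python3 fz.py
```

```text
11.95 [ 0.5005 -0.3212  0.0683] [0.1336 0.0842 0.1669] [ 0.7929  0.426  -0.3773  1.7145  0.1797  1.0929  0.06  ] 0.027984723728067564
(array([ -0.1,   0.4, -29.8]), -0.003)
(array([-0.1,  2.2,  0.1]), -0.003)
```

Request:
carry_out --steps '[[[0,0,0],0],[[0,0,0],0],[[0,0,0],0],[[0,0,0],0],[[0,0,0],0]]' --fingers 0.1 --squeeze 30

```text
t: 12.37
position: [0.502, -0.3219, 0.0709]
eef_rot: [0.803, 0.596, -0.016, -0.022]
force: [-1.1, 0.7, 15.0]
opening: 0.0137
```

```bash
python3 fz.py;  python3 - <<'E'
import cv2,numpy as np
from cell import imaging
b=imaging.get_image('scene')[165:277,255:375]
cv2.imwrite('pics/k5.png',cv2.resize(b,None,fx=4,fy=4,interpolation=2))
E
```

```text
12.3667 [ 0.502  -0.3219  0.0709] [-1.1024  0.7007 15.0246] [ 0.7929  0.4237 -0.3779  1.7117  0.1795  1.0943  0.0601] 0.013726773124152348
(array([  0.1,  -1. , -27.1]), -0.003)
(array([0.1, 0.6, 2.8]), -0.003)
```

View pics/k5.png

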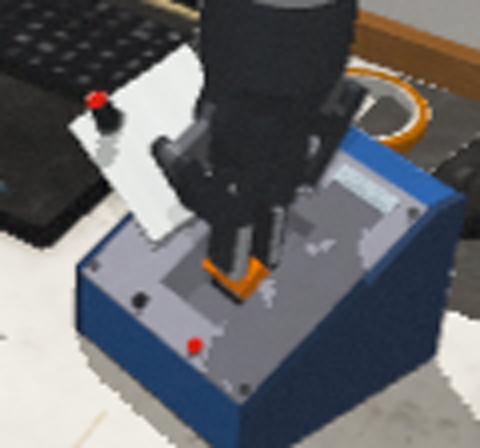

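The pads slid up: the opening is 13.7 mm against a 20 mm block and the upward force is 15 N. The front tip rode over the block's upper edge, so I need a deeper grip. I'll reopen and look at how far down I can go.

Request:
carry_out --steps '[[[0,0,-2],0],[[0,0,-2],0],[[0,0,-2],0],[[0,0,0],0],[[0,0,0],0]]' --fingers 0.34 --squeeze 20

```text
t: 12.83
position: [0.5002, -0.3211, 0.0678]
eef_rot: [0.803, 0.596, -0.017, -0.024]
force: [0.0, 0.6, -0.4]
opening: 0.0287
```

Request:
carry_out --steps '[[[0,0,1],0],[[0,0,2],0],[[0,0,3],0],[[0,0,4],0],[[0,0,4],0]]'

```text
t: 13.25
position: [0.5007, -0.3213, 0.0646]
eef_rot: [0.803, 0.596, -0.016, -0.023]
force: [0.5, -0.3, 0.7]
opening: 0.0289
```

```bash
python3 fz.py
```

```text
13.25 [ 0.5007 -0.3213  0.0646] [ 0.5424 -0.3398  0.709 ] [ 0.7923  0.4299 -0.3767  1.7175  0.1817  1.0854  0.0586] 0.02888370233521866
(array([ -0. ,  -0. , -33.5]), -0.003)
(array([-0.1,  1.7, -3.5]), -0.003)
```

Request:
carry_out --steps '[[[0,0,1],0],[[0,0.3,2],0],[[0,0.6,3],0],[[0,1,4],0],[[0,1,4],0]]'

```text
t: 13.67
position: [0.5022, -0.3218, 0.0622]
eef_rot: [0.803, 0.596, -0.016, -0.023]
force: [-1.5, 0.3, 12.6]
opening: 0.0294
```

```bash
python3 fz.py
```

```text
13.6667 [ 0.5022 -0.3218  0.0622] [-1.5006  0.3179 12.5869] [ 0.7908  0.4341 -0.3761  1.717   0.184   1.0803  0.0565] 0.029352625320689257
(array([ -0. ,  -1.6, -35.7]), -0.003)
(array([-0.1,  0. , -5.8]), -0.003)
```

Request:
carry_out --steps '[[[0,0,0],0],[[0,0,0],0],[[0,0,0],0],[[0,0,0],0],[[0,0,0],0]]' --fingers 0.1 --squeeze 20

```text
t: 14.08
position: [0.5035, -0.3221, 0.0626]
eef_rot: [0.803, 0.596, -0.015, -0.021]
force: [4.0, -1.4, 11.1]
opening: 0.0249
```

```bash
python3 fz.py
```

```text
14.0833 [ 0.5035 -0.3221  0.0626] [ 3.9648 -1.3918 11.0746] [ 0.7907  0.4342 -0.3763  1.716   0.184   1.0784  0.0566] 0.024858048765904632
(array([ -0.1,  -2.9, -35.3]), -0.003)
(array([-0.1, -1.3, -5.4]), -0.003)
```

Request:
carry_out --steps '[[[0,0,-1],0],[[0,0,-2],0],[[0,0,-3],0],[[0,0,-4],0],[[0,0,-5],0]]' --squeeze 35

```text
t: 14.5
position: [0.5022, -0.3216, 0.0657]
eef_rot: [0.803, 0.596, -0.016, -0.023]
force: [3.6, -1.4, -0.8]
opening: 0.024
```

```bash
python3 fz.py;  python3 - <<'E'
import cv2,numpy as np
from cell import imaging
b=imaging.get_image('scene')[165:277,255:375]
cv2.imwrite('pics/k6.png',cv2.resize(b,None,fx=4,fy=4,interpolation=2))
E
```

```text
14.5 [ 0.5022 -0.3216  0.0657] [ 3.5798 -1.4249 -0.778 ] [ 0.7915  0.4307 -0.3768  1.7138  0.1816  1.0874  0.0584] 0.024046870082353303
(array([ -0.1,  -1.5, -32.3]), -0.003)
(array([-0.2,  0.2, -2.3]), -0.003)
```

View pics/k6.png

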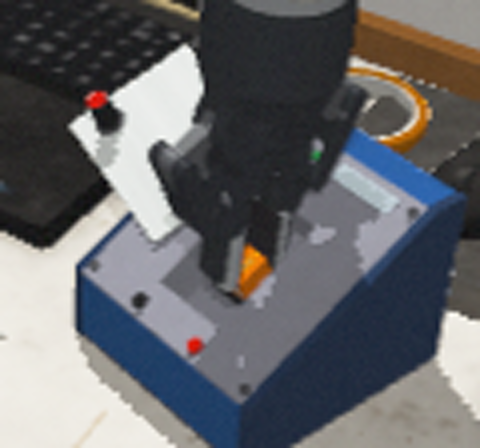

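The fuse is now held between the pads, and the front finger sits in front of it. I'll lift slowly, watching the opening.

Request:
carry_out --steps '[[[0,0,-2],0],[[0,0,-4],0],[[0,0,-6],0],[[0,0,-8],0],[[0,0,-10],0]]'

```text
t: 14.97
position: [0.5011, -0.3215, 0.0752]
eef_rot: [0.803, 0.596, -0.017, -0.024]
force: [-0.3, -0.7, -0.4]
opening: 0.0203
```

```bash
python3 fz.py
```

```text
14.9667 [ 0.5011 -0.3215  0.0752] [-0.2806 -0.6945 -0.4278] [ 0.7932  0.4206 -0.3783  1.706   0.1768  1.1078  0.062 ] 0.020283843218877943
(array([  0. ,   0.1, -22.8]), -0.003)
(array([-0. ,  1.9,  7.1]), -0.003)
```

The opening is 20.3 mm, so the block has swung flush with the pads. I'll tighten the grip and lift it out.

Request:
carry_out --steps '[[[0,0,-5],0],[[0,0,-10],0],[[0,0,-16],0],[[0,0,-23],0],[[0,0,-30],0]]' --squeeze 50

```text
t: 15.38
position: [0.5036, -0.3223, 0.1063]
eef_rot: [0.803, 0.596, -0.016, -0.024]
force: [0.0, 0.7, -1.6]
opening: 0.0193
```

Request:
carry_out --steps '[[[0,0,-10],0],[[0,0,-20],0],[[0,0,-35],0],[[0,0,-50],0],[[0,0,-50],0]]'

```text
t: 15.8
position: [0.5081, -0.3239, 0.1594]
eef_rot: [0.803, 0.596, -0.015, -0.021]
force: [1.0, 0.4, -0.2]
opening: 0.0196
```

```bash
python3 fz.py;  python3 - <<'E'
import cv2,numpy as np
from cell import imaging
from g import *
print(go([.5,-.1,.17]),go([.448,.056,.1],[.0,1,0]),go([.448,.056,.1],[1,0,0]))
b=imaging.get_image('scene')[135:265,255:375];a=imaging.get_image('top')[200:275,100:200]
cv2.imwrite('pics/k7.png',np.hstack([cv2.resize(b,None,fx=3.2,fy=3.2,interpolation=2),cv2.copyMakeBorder(cv2.resize(a,None,fx=4,fy=4,interpolation=2),0,116,0,0,0)]))
E
```

```text
15.8 [ 0.5081 -0.3239  0.1594] [ 0.9733  0.4282 -0.2306] [ 0.8001  0.3505 -0.3893  1.6138  0.1442  1.2575  0.0866] 0.01956579289119813
(array([ 0.2, -2.7, 61.6]), -0.003)
(array([ 0.2, -1.1, 91.5]), -0.003)
15.8 [ 0.5081 -0.3239  0.1594] [ 0.9733  0.4282 -0.2306] [ 0.8001  0.3505 -0.3893  1.6138  0.1442  1.2575  0.0866] 0.01956579289119813
(array([211.9, -73.1,  -6.7]), 0.0) (array([ 346.1, -164.2,   68.3]), 1.277) (array([ 346.1, -164.2,   68.3]), -0.294)
```

View pics/k7.png

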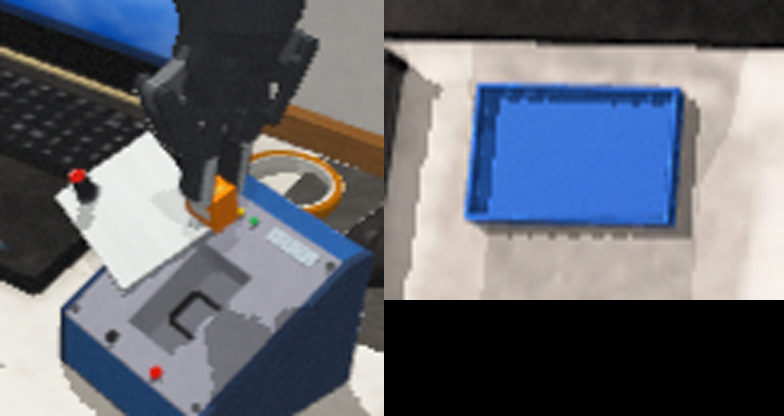

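The fuse is held upright between the pads at about (321,198) in full-picture pixels, and the bay with its ribs is empty. The tray is empty, centred at (148,239) in the top view. I'll carry the fuse over.

Request:
carry_out --steps '[[[20,-7,-15],0],[[50,-17,-22],0.1],[[85,-29,-22],0.2],[[120,-41,-22],0.3],[[155,-53,-22],0.4]]'

```text
t: 16.32
position: [0.501, -0.1583, 0.18]
eef_rot: [0.906, 0.422, -0.021, -0.02]
force: [0.6, 0.2, -0.3]
opening: 0.0192
```

```bash
python3 - <<'E'
from g import *
print(go([.49,-.05,.17],[.0,1,0]),go([.455,.057,.13],[.0,1,0]))
E
```

```text
16.3167 [ 0.501  -0.1583  0.18  ] [ 0.6433  0.1847 -0.3326] [ 0.6192  0.1903 -0.4404  1.768   0.0759  1.2602 -0.5415] 0.019226549623064557
(array([ 76. , -77.5,  12.6]), 0.872) (array([ 136.2, -170.9,   56.5]), 0.872)
```

Request:
carry_out --steps '[[[20,-25,5],0.11],[[42,-53,9],0.22],[[65,-82,13],0.33],[[88,-110,16],0.44],[[108,-136,20],0.55]]'

```text
t: 16.73
position: [0.4643, 0.0125, 0.1652]
eef_rot: [0.987, 0.16, -0.026, -0.014]
force: [1.2, 0.5, -0.8]
opening: 0.0193
```

```bash
python3 - <<'E'
from g import *
print(go([.455,.057,.1],[.0,1,0]))
E
```

```text
16.7333 [0.4643 0.0125 0.1652] [ 1.1741  0.4606 -0.7534] [ 0.4173  0.0799 -0.5397  1.9203  0.017   1.2056 -1.3775] 0.019330905107077398
(array([  8.3, -42.8,  66.4]), 0.322)
```

Request:
carry_out --steps '[[[2,-10,10],0.11],[[4,-22,25],0.22],[[8,-35,45],0.32],[[8,-43,66],0.32],[[8,-43,66],0.32]]'

```text
t: 17.15
position: [0.4521, 0.0564, 0.0974]
eef_rot: [0.999, 0.005, -0.031, -0.009]
force: [-0.8, -0.8, -0.3]
opening: 0.0198
```

Request:
carry_out --steps '[[[0,0,15],0],[[0,0,30],0],[[0,0,45],0],[[0,0,60],0],[[0,0,60],0]]'

```text
t: 17.57
position: [0.4507, 0.0551, 0.0394]
eef_rot: [1.0, 0.003, -0.029, -0.009]
force: [-1.3, 0.4, -0.8]
opening: 0.0197
```

```bash
python3 - <<'E'
from g import *
print(go([.454,.057,.018],[.0,1,0]))
E
```

```text
17.5667 [0.4507 0.0551 0.0394] [-1.3498  0.408  -0.8361] [ 0.3158  0.2282 -0.5556  2.0642  0.1096  0.9388 -1.8625] 0.019700582233096793
(array([ 4.6, -1.5, 21.2]), 0.007)
```

Request:
carry_out --steps '[[[3,-1,3],0],[[3,-1,6],0],[[3,-1,9],0],[[3,-1,12],0],[[3,-1,12],0]]'

```text
t: 17.98
position: [0.4546, 0.0572, 0.0289]
eef_rot: [1.0, 0.003, -0.027, -0.009]
force: [-0.9, -0.1, -0.3]
opening: 0.0193
```

Request:
carry_out --steps '[[[0,0,1],0],[[0,0,2],0],[[0,0,3],0],[[0,0,4],0],[[0,0,4],0]]'

```text
t: 18.4
position: [0.4545, 0.0574, 0.025]
eef_rot: [1.0, 0.003, -0.027, -0.009]
force: [-0.6, -0.1, 0.4]
opening: 0.019
```

Request:
carry_out --steps '[[[0,0,1],0],[[0,0,2],0],[[0,0,3],0],[[0,0,3],0]]'

```text
t: 18.73
position: [0.4546, 0.0574, 0.0238]
eef_rot: [1.0, 0.003, -0.027, -0.009]
force: [-9.8, -2.8, 28.4]
opening: 0.0194
```

Request:
carry_out --steps '[[[0,0,1],0],[[0,0,2],0],[[0,0,2],0]]'

```text
t: 18.98
position: [0.456, 0.0583, 0.023]
eef_rot: [1.0, 0.003, -0.026, -0.009]
force: [-9.1, 0.8, 35.7]
opening: 0.0194
```

It touched the tray floor. I'll ease the pressure off, then release.

Request:
carry_out --steps '[[[0,0,-1.5],0],[[0,0,-3],0],[[0,0,-3.5],0],[[0,0,-3.5],0]]' --squeeze 20

```text
t: 19.32
position: [0.4548, 0.0575, 0.0238]
eef_rot: [1.0, 0.003, -0.027, -0.009]
force: [1.1, 1.4, 4.5]
opening: 0.0196
```

Request:
carry_out --steps '[[[0,0,0],0],[[0,0,0],0],[[0,0,0],0],[[0,0,0],0]]' --fingers 0.29

```text
t: 19.65
position: [0.454, 0.0572, 0.0232]
eef_rot: [1.0, 0.003, -0.028, -0.009]
force: [-1.0, -0.8, -0.3]
opening: 0.0248
```

```bash
python3 - <<'E'
import cv2
from g import *
b=imaging.get_image('scene')[150:240,110:240]
cv2.imwrite('pics/k8.png',cv2.resize(b,None,fx=5,fy=5,interpolation=2))
E
```

```text
19.65 [0.454  0.0572 0.0232] [-0.9942 -0.8136 -0.2641] [ 0.3035  0.2595 -0.5505  2.0699  0.1323  0.9035 -1.8843] 0.02481562426225849
```

View pics/k8.png

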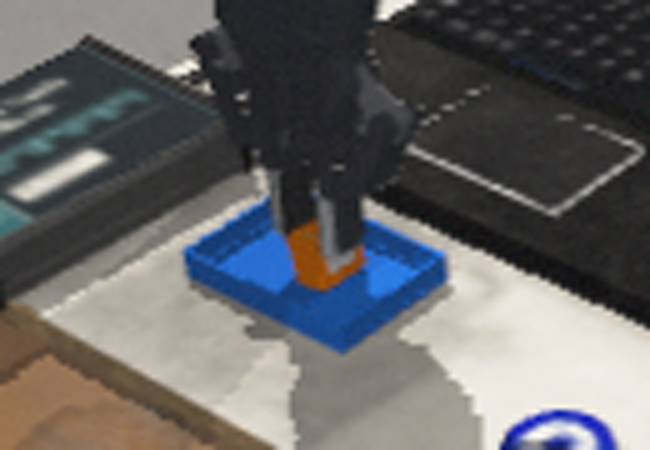

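The fuse stands upright in the tray at about (175,201). I'll retreat and go back to the knob.

Request:
carry_out --steps '[[[0,0,-5],0],[[1,0,-15],0],[[2,0,-30],0],[[4,0,-70],0],[[6,0,-110],0]]' --fingers 0.36

```text
t: 20.12
position: [0.4653, 0.0556, 0.1343]
eef_rot: [1.0, 0.004, -0.029, -0.01]
force: [2.3, -0.8, 1.0]
opening: 0.0304
```

```bash
python3 - <<'E'
from g import *
k=T(x,bay(knob(1.78))); print(k,go([.5,-.08,.19],M[:,1]),go([k[0],k[1],.185],M[:,1]))
E
```

```text
20.1167 [0.4653 0.0556 0.1343] [ 2.281  -0.7636  1.0267] [ 0.3455  0.1248 -0.567   1.9462  0.0394  1.1421 -1.8003] 0.03042902293381801
[ 0.5374 -0.2063  0.0981] (array([ 30.4, 134.7, -60.2]), 0.299) (array([ 67. , 261.4, -59.7]), 0.299)
```

Request:
carry_out --steps '[[[4,15,-30],0],[[12,45,-55],0],[[22,82,-60],0],[[32,120,-60],0],[[42,158,-60],0.1]]'

```text
t: 20.53
position: [0.5134, -0.1051, 0.1898]
eef_rot: [0.999, -0.045, -0.026, -0.008]
force: [1.1, 0.1, -0.1]
opening: 0.0304
```

```bash
python3 - <<'E'
from g import *
k=T(x,bay(knob(1.78))); print(go([k[0],k[1],.16],M[:,1]))
E
```

```text
20.5333 [ 0.5134 -0.1051  0.1898] [ 1.1098  0.1443 -0.0544] [ 0.5062  0.1744 -0.4237  1.7632  0.061   1.2728 -1.5949] 0.03043747742317143
(array([34.6, 99. , 26.8]), 0.2)
```

Request:
carry_out --steps '[[[11,33,5],0.1],[[23,66,15],0.2],[[35,99,27],0.2],[[35,99,27],0.2],[[35,99,27],0.2]]'

```text
t: 20.95
position: [0.536, -0.2068, 0.157]
eef_rot: [0.989, -0.148, -0.029, -0.005]
force: [-0.2, 0.7, 0.6]
opening: 0.0308
```

```bash
python3 - <<'E'
from g import *
import cv2
k=T(x,bay(knob(1.78))); print(go([k[0],k[1],k[2]],M[:,1]))
n=bay(knob(1.78,26.5)); print(proj('scene',T(x,n)),proj('top',T(x,n)))
for nm in('scene','top'):
    i=imaging.get_image(nm).astype(int); m=(i[...,2]>150)&(i[...,1]<70)&(i[...,0]<70); m[:150]=0;m[270:]=0;m[:,:250]=0;m[:,380:]=0
    c=cv2.connectedComponentsWithStats(m.astype('uint8')); print(nm,c[2][1:,4],c[3][1:])
E
```

```text
20.95 [ 0.536  -0.2068  0.157 ] [-0.206   0.6619  0.6196] [ 0.5716  0.2968 -0.3348  1.6818  0.0965  1.2392 -1.6542] 0.03084499704927233
(array([ 4.7, -0.8, 58.8]), -0.006)
[278.2661 190.6544] [271.0384 194.1745]
scene [12  2  7] [[278.6667 189.6667]
 [325.5    198.    ]
 [303.2857 251.    ]]
top [4 6] [[321.5    178.5   ]
 [328.5    241.3333]]
```

The cap reads (279,190) against (278,191) predicted for 1.78 rad, so the knob is where I expected. I'll lower around it and swing the cover back.

Request:
carry_out --steps '[[[2,-1,15],0],[[3,-1,30],0],[[4,-1,45],0],[[5,-1,58],0],[[5,-1,58],0]]'

```text
t: 21.47
position: [0.5375, -0.2024, 0.0974]
eef_rot: [0.989, -0.145, -0.03, -0.006]
force: [-0.7, -0.4, -0.6]
opening: 0.0306
```

Request:
carry_out --steps '[[[0,0,0],0],[[0,0,0],0],[[0,0,0],0],[[0,0,0],0],[[0,0,0],0]]' --fingers 0.2

```text
t: 21.88
position: [0.5389, -0.2042, 0.0999]
eef_rot: [0.989, -0.146, -0.028, -0.005]
force: [-0.5, 0.1, -1.1]
opening: 0.0172
```

```bash
python3 - <<'E'
from g import *
for th in np.r_[1.8:-0.05:-.1]: print(round(th,2),go(T(x,bay(knob(th))))[0])
E
```

```text
21.8833 [ 0.5389 -0.2042  0.0999] [-0.5101  0.0747 -1.0956] [ 0.561   0.3518 -0.3323  1.7369  0.1195  1.1303 -1.6738] 0.017199518578189774
1.8 [0.8 1.8 1. ]
1.7 [-6.3  5.4  5.2]
1.6 [-13.    9.9   9.3]
1.5 [-19.3  15.   13.1]
1.4 [-25.1  20.9  16.7]
1.3 [-30.5  27.4  19.9]
1.2 [-35.2  34.6  22.7]
1.1 [-39.3  42.2  25.2]
1.0 [-42.7  50.3  27.3]
0.9 [-45.4  58.7  28.9]
0.8 [-47.4  67.4  30.1]
0.7 [-48.6  76.3  30.9]
0.6 [-49.   85.3  31.1]
0.5 [-48.7  94.3  30.9]
0.4 [-47.7 103.2  30.3]
0.3 [-45.8 112.   29.2]
0.2 [-43.2 120.5  27.6]
0.1 [-40.  128.6  25.6]
-0.0 [-36.  136.4  23.2]
```

Request:
carry_out --steps '[[[-6,7,5],0],[[-13,12,9],0],[[-19,17,13],0],[[-25,23,16.5],0],[[-30.5,29.5,20],0]]'

```text
t: 22.3
position: [0.4979, -0.2206, 0.0798]
eef_rot: [0.989, -0.145, -0.03, -0.007]
force: [-0.8, 5.4, -1.4]
opening: 0.0173
```

Request:
carry_out --steps '[[[-5,7,3],0],[[-9,15,5],0],[[-12,23,7.5],0],[[-15,31,9],0],[[-17,40,10],0]]'

```text
t: 22.72
position: [0.4709, -0.2574, 0.0719]
eef_rot: [0.989, -0.146, -0.028, -0.005]
force: [-0.2, 1.3, -1.0]
opening: 0.0171
```

Request:
carry_out --steps '[[[-1,9,1],0],[[-1.5,18,1],0],[[-1,27,1],0],[[0,36,0],0],[[0,36,0],0]]'

```text
t: 23.13
position: [0.4606, -0.2935, 0.0721]
eef_rot: [0.989, -0.147, -0.028, -0.005]
force: [0.4, 0.3, 0.4]
opening: 0.0167
```

```bash
python3 - <<'E'
from g import *
for th in np.r_[.4:-0.15:-.1]: print(round(th,2),go(T(x,bay(knob(th))))[0])
E
```

```text
23.1333 [ 0.4606 -0.2935  0.0721] [0.4336 0.2524 0.3812] [ 0.7159  0.3204 -0.2766  1.838   0.1083  1.0537 -1.4728] 0.016742938515294056
0.4 [-0.2 -5.  -0.1]
0.3 [ 1.7  3.8 -1.2]
0.2 [ 4.2 12.3 -2.7]
0.1 [ 7.6 20.4 -4.7]
0.0 [11.5 28.1 -7.1]
-0.1 [16.2 35.3 -9.9]
```

Request:
carry_out --steps '[[[2,6,-1],0],[[4,13,-3],0],[[8,21,-5],0],[[11.5,29,-7],0],[[11.5,29,-7],0]]'

```text
t: 23.55
position: [0.4644, -0.324, 0.0786]
eef_rot: [0.989, -0.147, -0.028, -0.005]
force: [0.0, -0.4, 0.4]
opening: 0.0173
```

Request:
carry_out --steps '[[[0.5,1,-0.3],0],[[1,2,-0.6],0],[[1.5,3,-1],0],[[1.5,3,-1],0]]'

```text
t: 23.88
position: [0.4645, -0.3245, 0.0787]
eef_rot: [0.989, -0.146, -0.029, -0.006]
force: [0.0, 1.8, -0.8]
opening: 0.0172
```

```bash
python3 - <<'E'
from g import *
for th in (.0,): print(round(th,2),go(T(x,bay(knob(th))))[0])
E
```

```text
23.8833 [ 0.4645 -0.3245  0.0787] [ 0.0127  1.7717 -0.8422] [ 0.7427  0.3496 -0.2614  1.782   0.1107  1.0818 -1.4245] 0.017233292645283397
0.0 [-0.9 -0.4  0.2]
```

Request:
carry_out --steps '[[[1,1.5,-0.5],0],[[1.5,3,-1],0],[[1.5,4,-1],0],[[1.5,4,-1],0],[[1.5,4,-1],0]]'

```text
t: 24.3
position: [0.4646, -0.3252, 0.0787]
eef_rot: [0.989, -0.145, -0.03, -0.008]
force: [-1.7, 12.6, -1.2]
opening: 0.017
```

Request:
carry_out --steps '[[[1,1.5,-0.5],0],[[1.5,3,-1],0],[[1.5,4,-1],0],[[1.5,4,-1],0],[[1.5,4,-1],0]]'

```text
t: 24.72
position: [0.4646, -0.3258, 0.0787]
eef_rot: [0.989, -0.143, -0.032, -0.01]
force: [-3.7, 24.2, -1.5]
opening: 0.0167
```

There's a firm stop, with the force rising to 24 N and no further travel. I'll open the fingers and lift clear.

Request:
carry_out --steps '[[[0,-2,0],0],[[0,-4,0],0],[[0,-4,0],0],[[0,-4,0],0],[[0,-4,0],0]]' --fingers 0.45

```text
t: 25.13
position: [0.4664, -0.3309, 0.0811]
eef_rot: [0.989, -0.146, -0.028, -0.005]
force: [1.3, -0.1, -0.7]
opening: 0.0383
```

Request:
carry_out --steps '[[[0,0,-20],0],[[0,0,-50],0],[[0,0,-90],0],[[0,0,-120],0],[[0,0,-120],0]]'

```text
t: 25.55
position: [0.4758, -0.3344, 0.2079]
eef_rot: [0.989, -0.146, -0.024, -0.003]
force: [0.6, -0.1, -0.3]
opening: 0.0385
```

Request:
carry_out --steps '[[[0,-40,0],0],[[0,-80,0],0],[[0,-120,0],0],[[0,-160,0],0],[[0,-200,0],0]]'

```text
t: 25.97
position: [0.5311, -0.1397, 0.2014]
eef_rot: [0.989, -0.147, -0.028, -0.005]
force: [1.4, -0.9, -0.3]
opening: 0.0385
```

```bash
python3 - <<'E'
from g import *
import cv2
for nm in('scene','top'):
    n=T(x,bay(knob(0,26.5))); print(nm,proj(nm,n))
    im=imaging.get_image(nm); cv2.imwrite(f'pics/{nm}F.png',im)
s=cv2.imread('pics/sceneF.png')[160:335,130:390]; t_=cv2.imread('pics/topF.png')[150:290,275:425]
a=cv2.resize(s,None,fx=1.7,fy=1.7,interpolation=2); b=cv2.resize(t_,(342,298),interpolation=2)
o=np.zeros((298,442+342,3),'uint8'); o[:297,:442]=a[:297]; o[:,442:]=b
cv2.imwrite('pics/F.png',o)
E
```

```text
25.9667 [ 0.5311 -0.1397  0.2014] [ 1.3571 -0.8955 -0.3154] [ 0.524   0.2164 -0.3938  1.6895  0.0746  1.3084 -1.7505] 0.038517808600800375
scene [305.1786 235.062 ]
top [328.3261 233.6915]
```

View pics/F.png

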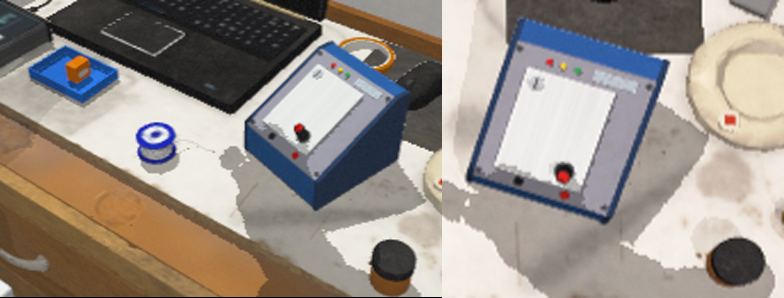

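The cover is closed and square to the panel, with its cap at (328,233) in the top view against (328,234) predicted for angle 0. The fuse stands in the tray, and the reel and pot haven't moved. I'll hand in the job.

```bash
python3 -c "
from cell import robot
print(robot.close_job())"
```

```text
the job is handed in; nothing more can be done
None
```

The job is done and handed in at about 26 s of the 66 s allowed. I swung the cover open to about 1.78 rad, set the fuse carrier down in the blue tray and pushed the cover back to its stop.

**Last checks**
- **Cover:** it stopped firmly, with the force rising to 24 N and no further travel. The cap then read (328,233) in the top view against (328,234) predicted for fully closed. The cover had started about 0.07 rad open.
- **Fuse carrier:** it stands upright in the tray. I pressed it onto the tray floor with up to 36 N, then eased that to about 4 N before letting go.
- **Solder reel and flux pot:** both are where they stood at the start.
- **Gripper:** it was clear of everything at about 0.2 m height when I handed in.

**What went wrong on the way**
- **Roll limit:** I first turned the wrist the wrong way and the last joint reached its limit (2.645 of 2.65 rad). That left the tool tilted about 3 degrees for the rest of the job.
- **First grip:** the first grip on the fuse slid off its upper edge, with an upward force of 15 N. A deeper second grip held.
- **Bay edge:** a finger lightly touched the edge of the bay, at about 6 N.
- **Pictures:** I viewed 12, two over the budget of 10.

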